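# Third hand for the crate's end board

## Robot

A 6-joint arm with a two-finger parallel gripper is mounted at the origin on the work surface. World frame = base frame: x ahead of the robot, y to its left, z up, the work surface at z = 0. Lengths are in m, angles in rad, forces in N, time in s.
With the tool pointing down it reaches from about 0.225 to 0.875 m from the base axis. Payload 3.4 kg.
Tool frame: the origin (TCP) lies at the very end of the fingers, on their centre line; the grasp point (between the pads) lies manip.grip_point_offset behind it (manip.grip_point_offset is the distance from the TCP to the grasp point, in m); z points along the fingers, y is the line along which they close (so a half turn about z gives the same grasp; the last joint's range is limited). The gripper opens to 85 mm and grips with 20 to 120 N. Pads are 22 mm wide; open, the fingers measure 114 mm over their backs; the gripper's body (76 mm by 85 mm) begins 54 mm behind the grasp point. The pads swing forward as they close: fully open they stand 13 mm farther back than shut.
Start: joints at [-1.348, 0.276, 1.505, -0, 1.361, -0.121], TCP at [0.194, -0.541, 0.195] pointing down, gripper open.
Joint ranges: [-2.89, 2.89], [-0.75, 2.08], [0.22, 2.7], [-1.18, 4.32], [0.11, 2.71], [-2.7, 2.7]. Speed limits (rad/s): [2.57, 2.57, 3.14, 3.14, 3.14, 3.14].

## Interface

Orientations are given as a unit quaternion [w, x, y, z].
In Python, from rig import manip gives the robot as it stands.
- The arm moves only by the shell command python3 -m pendant 'ROWS' [FORCE]. ROWS is JSON, a list of rows, each an object of numbers: "jaw": the opening, from -1 (shut) to 1 (fully open); "tx", "ty", "tz": the shift along the world's x, y, z in cm; "ax", "ay", "az": the turn, a rotation vector about the world's x, y, z in degrees. In form: [{"jaw": .., "tx": .., "ty": .., "tz": .., "ax": .., "ay": .., "az": ..}, ...]. A call has 1 to 10 rows; each row is the pose to reach, as a shift and turn from the pose commanded when the call began; what a row does not reach only later rows make up. A row lasts 1/8 s, in which the tool goes at most 62.5 mm and 10.7 degrees, less where a joint would pass 70% of its speed; a pose out of reach is approached as far as the arm can. A call with a gripper value outside its range is refused whole. The fingers move at their own pace and stop on an object; FORCE is the grip in N (left out, the last holds). Time passes only in rows, so rows that repeat a pose let the fingers close. It gives the time, the measured TCP pose, the force, the opening and the grip force at its end, in the units of the state.
- manip.get_state(): the state, without advancing time (a new reading comes with each control period).
- manip.get_image(name): name is "scene" or "top" or "wrist"; returns a dict with "pixels" (400x640x3 uint8, blue, green, red), "depth" (400x640 float32, m along the optical axis (not along the pixel's ray), 0 where there is no reading), "fx", "fy", "cx", "cy" (pixels), "pose" (4x4, takes a point from camera to world coordinates). Camera axes: x right, y down, z forward; pixel columns grow to the right and rows downward; lengths in m; the calibration is good to about 2 mm. A picture is of the moment at which its call begins.
- manip.sign_off(): hands the job in; it is judged then, once.
The state is a dict: "clock": time; "qpos": joint angles; "qd": joint speeds; "effort": joint torques, N m; "position": TCP position; "ee_rot": TCP orientation; "contact_force": force on the tool from outside, world axes, zero at the start; "moment": the same for the moment, N m; "width": finger opening in m; "gripper_force": force on a finger pad.
Only numpy, scipy, OpenCV 4.12 (cv2) and the standard library are available. Lean on these libraries where they do the work, as an engineer would, in place of code of your own. Each camera call takes 0.05 s, during which the arm holds its last target. There are 200 camera calls.

## Task

A colleague is about to screw the last end board onto the open end of the plywood bottle crate. Lift the stray bottle out from in front of the crate's open end and stand it upright on the round black tray with the other two; then stand the loose end board on the table across the open end, its ends flush with the crate's sides, and press it square against the crate with a steady push of about 10 newtons (more than 5, less than 20), without ever ramming the crate. Finish while still holding the board pressed there, do not let go, and leave the other two bottles and the screwdriver where they are.

Things in the scene. Friction and masses are not known exactly. Their poses are not given: they have to be found in the camera images.
- crate: rigid plywood crate fixed to the table, 180 mm wide, 250 long, 90 high, walls 18, floor 9, open on top and at the end facing the robot; two steel brackets stick out 30 mm at its sides, 135-185 mm from the open end. Origin: middle of the open end (plane of the side walls' cut ends), at table level; x points into the crate, y across, z up. The board is pressed along +x.
- end_board: loose plywood end board standing on its long edge on the table: 18 mm thick (x), 180 mm wide (y), 90 mm high (z), about 0.18 kg, same both ways round, with small dark screw holes near both ends. Origin: centre of its underside. Pressed home, the origin lies 9 mm before the crate's origin (crate x = -9 mm, y = 0).
- stray_bottle: amber bottle with a black screw cap: body 52 mm across and 85 mm high, shoulder up to 100 mm, cap 30 mm across from 100 to 130 mm; about 0.24 kg. Origin at the centre of its underside, z up its axis. It stands on the table close before the crate's open end, in the board's way.
- round_tray: round black plastic tray fixed on the table: 240 mm across outside, rim 14 mm high, inner floor 5 mm above the table and 220 mm across. Origin at its centre at table level. It lies to one side of the crate, the end board to the other side.
- empty_spot (a point): the free place on the round tray's inner floor, 55 mm from the tray's centre and some 110 mm from each of the two bottles on it
- bottle_a: amber bottle with a black screw cap: body 52 mm across and 85 mm high, shoulder up to 100 mm, cap 30 mm across from 100 to 130 mm; about 0.24 kg. Origin at the centre of its underside, z up its axis. Stands on the round tray; leave it there.
- bottle_b: amber bottle with a black screw cap: body 52 mm across and 85 mm high, shoulder up to 100 mm, cap 30 mm across from 100 to 130 mm; about 0.24 kg. Origin at the centre of its underside, z up its axis. Stands on the round tray; leave it there.
- screwdriver: screwdriver 180 mm long and 26 mm thick, lying crosswise on the table between the robot and the crate; leave it there. Origin at mid-length on its underside, x along it towards the tip

How it is judged:
On the way, in this order (a step that is already met when the one before it is completed fails the run):
1. the stray bottle stands upright on the round black tray, let go (horizontal distance between stray_bottle and round_tray below 0.095 m and angle between stray_bottle's own z axis and vertical below 0.1 rad and z of stray_bottle in the frame of round_tray below 0.012 m and contact force between the fingers and stray_bottle below 0.1 N and linear speed of stray_bottle below 0.03 m/s), for 0.3 s.
2. the end board is pressed square and flush against the crate's open end with 5 to 20 N (contact force between end_board and crate between 5 and 20 N and x of end_board in the frame of crate between -0.0125 and -0.006 m and y of end_board in the frame of crate between -0.006 and 0.006 m and z of end_board in the frame of crate below 0.005 m and angle between end_board's own z axis and vertical below 0.05 rad and angle between the x axis of end_board and the x axis of crate, either way round below 0.035 rad and contact force between the fingers and end_board above 2 N and linear speed of end_board below 0.01 m/s), for 0.5 s.
At the end, for the whole second after the job is handed in: Board still held on the crate's open end: push 5-20 N, gap under 3.5 mm, within 6 mm of flush sideways, under 5 mm off the table, upright to 0.05 rad, square to 0.035 rad, at rest. Stray bottle upright (0.1 rad) within 95 mm of the round tray's centre, released (all of step 1 and all of step 2); the arm keeps its last pose, push and grip.
It fails at once if the crate is rammed with the board (over 45 N) (contact force between end_board and crate above 45 N).
It fails at once if another bottle or the screwdriver is disturbed (moved over 30 mm or a bottle tipped) (distance of any of bottle_a, bottle_b, screwdriver from where it was at the start of the episode above 0.03 m or angle between any of bottle_a, bottle_b's own z axis and vertical above 0.25 rad).
It also fails if it takes over 72 s, if anything falls off the work surface, if the arm or the gripper's body presses on something with over 40 N, if the wrist force passes 120 N, or if a joint passes its speed limit or range.

## Working session

There is one attempt and no reset: what is moved stays moved. The work goes in short steps, Python scripts to look and compute and a shell command to move; the robot and the scene stay as the last step left them, time stands still between calls to the robot, and variables do not carry over. Pictures are saved under pics/ and viewed, at most 10 in all, crops included, and the job is handed in when it is done.

```bash
ls; mkdir -p pics
cat > h.py <<'E'
import numpy as np,cv2
from rig import manip
def world(im,stride=1):
    d=im["depth"]; v,u=np.mgrid[0:400,0:640]
    p=np.stack([(u-im["cx"])/im["fx"]*d,(v-im["cy"])/im["fy"]*d,d],-1)
    T=np.array(im["pose"]); w=p@T[:3,:3].T+T[:3,3]; w[d==0]=np.nan
    return w
E
python3 - <<'E'
from h import *
import pickle
print(manip.get_state(),manip.grip_point_offset)
ims={n:manip.get_image(n) for n in("top","scene")}
pickle.dump(ims,open("ims.pkl","wb"))
for n,i in ims.items():
    cv2.imwrite(f"pics/{n}0.png",i["pixels"]); print(n,i["fx"],i["cx"],i["cy"],np.round(i["pose"],3).tolist())
E
```

```text
pics
{'clock': 0.0, 'qpos': array([-1.34804679e+00,  2.76579963e-01,  1.50612542e+00, -8.35268061e-06,
        1.36071254e+00, -1.21007708e-01]), 'qd': array([-0.00067694, -0.00042013,  0.00132408,  0.00077732,  0.00024359,
        0.00030537]), 'effort': array([ 6.81999391e-04, -4.16769934e+01, -2.45800710e+01, -2.47136818e-07,
        1.11533061e-02,  2.50665408e-05]), 'position': array([ 0.19364528, -0.54077762,  0.19415143]), 'ee_rot': array([-9.11246874e-04,  9.85264638e-01,  1.71034380e-01, -5.04849998e-05]), 'contact_force': array([ 0.47195456,  0.07263752, -0.51320053]), 'moment': array([-0.02631338, -0.02312162, -0.00809065]), 'gripper_force': 0.0, 'width': 0.08522386811342517} 0.0187
top 396.67425521403703 316.4011433903937 200.16946640663895 [[-0.013, -0.993, 0.119, 0.372], [-1.0, 0.016, 0.021, -0.001], [-0.023, -0.118, -0.993, 1.036], [0.0, 0.0, 0.0, 1.0]]
scene 518.4992498352757 319.5962165318189 201.60895913999718 [[0.587, 0.64, -0.495, 1.263], [0.81, -0.47, 0.351, -0.531], [-0.008, -0.607, -0.795, 1.229], [0.0, 0.0, 0.0, 1.0]]
```

View pics/top0.png

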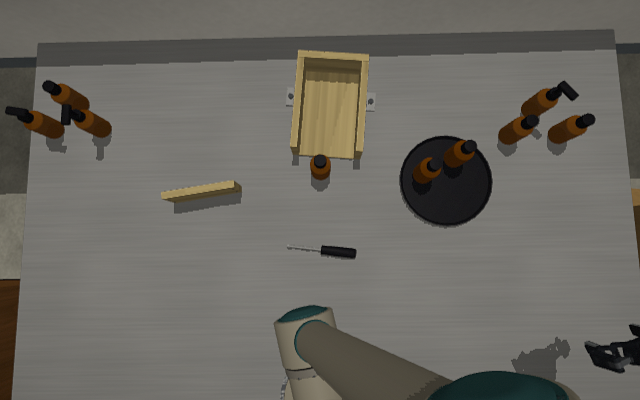

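View pics/scene0.png

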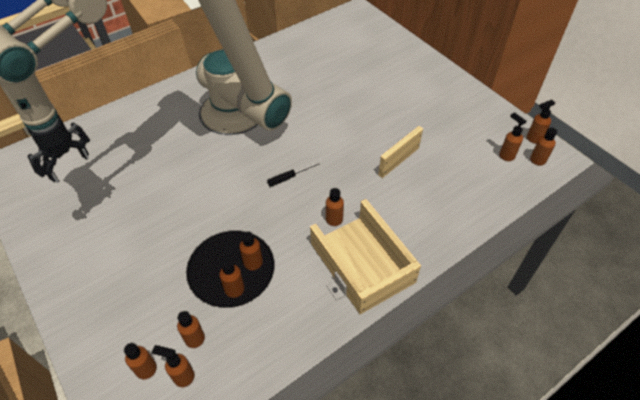

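The top view shows the crate at about (333,105), its open end near row 157, and the stray bottle's cap at (320,162). The tray is at (446,180) with bottle caps at (432,164) and (468,147), the board at (200,190) and the screwdriver at (322,252). The scene view shows the same layout. Next I measure from the depth of both views.

Run:
```python
from h import *
import pickle
ims=pickle.load(open("ims.pkl","rb"))
for n,im in ims.items():
    W=world(im); X,Y,Z=W[...,0],W[...,1],W[...,2]
    print(n,"table z",np.nanmedian(Z[(abs(X-.35)<.03)&(abs(Y-.25)<.05)]))
    def sel(x0,x1,y0,y1,z0,z1):
        m=(X>x0)&(X<x1)&(Y>y0)&(Y<y1)&(Z>z0)&(Z<z1); return W[m],im["pixels"][m].astype(int)
    # board top face
    P,_=sel(.3,.6,.15,.45,.082,.1)
    if len(P):
        r=cv2.minAreaRect((P[:,:2]*1000).astype(np.float32)); print(" board top",len(P),r,np.median(P[:,2]))
    # crate top
    P,_=sel(.45,.95,-.25,.2,.082,.098); r=cv2.minAreaRect((P[:,:2]*1000).astype(np.float32)); print(" crate top",len(P),r,np.median(P[:,2]),cv2.boxPoints(r).round().tolist())
    # caps
    P,_=sel(.4,.8,-.45,.1,.122,.14)
    k=np.float32(P[:,:2]*1000)
    used=np.zeros(len(k),bool)
    while (~used).sum()>5:
        s=k[~used][0]; idx=np.where(np.linalg.norm(k-s,axis=1)<40)[0]; used[idx]=1
        c,rr=cv2.minEnclosingCircle(k[idx]); print(" cap",np.round(c),round(rr),len(idx),np.median(P[idx,2]),k[idx].mean(0).round(1))
    # tray: black pixels low
    P,c=sel(.35,.8,-.5,-.1,.002,.025); d=c.max(1)<60; P=P[d]; c,rr=cv2.minEnclosingCircle(np.float32(P[:,:2]*1000)); print(" tray",c,rr,len(P))
    P,_=sel(.25,.45,-.15,.15,.008,.04); r=cv2.minAreaRect(np.float32(P[:,:2]*1000)); print(" sd",r,len(P))
```

```text
top table z -0.0008456180488740639
 board top 577 ((515.8485107421875, 309.1464538574219), (19.189178466796875, 180.5715789794922), 8.58895492553711) 0.08924175264111611
 crate top 2195 ((702.0494995117188, -89.50494384765625), (337.03204345703125, 315.6720886230469), 86.94954681396484) 0.08903409107452842 [[535.0, -249.0], [851.0, -266.0], [869.0, 70.0], [553.0, 87.0]]
 cap [ 601. -339.] 15 146 0.13351891900771617 [ 600.1 -337.2]
 cap [574.  10.] 15 125 0.12872767336516777 [573.    9.6]
 cap [ 560. -256.] 15 145 0.13322785769118328 [ 559.4 -255.2]
 tray (623.89501953125, -281.53546142578125) 207.11810302734375 4584
 sd ((367.2929992675781, 11.879554748535156), (179.74586486816406, 25.523849487304688), 82.18365478515625) 427
scene table z 0.001529878894356962
 board top 331 ((516.8189086914062, 304.9639587402344), (22.064613342285156, 183.72406005859375), 9.063345909118652) 0.0905294299030801
 crate top 1949 ((699.1349487304688, -91.87226867675781), (334.01983642578125, 312.14337158203125), 84.8873519897461) 0.09052144714869681 [[529.0, -244.0], [840.0, -272.0], [869.0, 61.0], [559.0, 88.0]]
 cap [575.   5.] 16 87 0.13038584519008967 [576.    4.8]
 cap [ 561. -259.] 16 117 0.13570764768569932 [ 563.  -260.6]
 cap [ 601. -343.] 17 129 0.13513174938362083 [ 604.1 -343. ]
 tray (541.0910034179688, -319.1459045410156) 119.0857162475586 3675
 sd ((351.7349853515625, 0.528289794921875), (192.72308349609375, 300.2327880859375), 0.8120851516723633) 342
```

```bash
cat > crate.py <<'E'
from h import *
def crate(im,verbose=True):
    W=world(im); X,Y,Z=W[...,0],W[...,1],W[...,2]
    m=(X>.5)&(X<.95)&(Y>-.15)&(Y<.12)&(Z>.08)&(Z<.1)
    n,l,s,_=cv2.connectedComponentsWithStats(m.astype(np.uint8)); k=1+s[1:,4].argmax()
    P=W[l==k]; r=cv2.minAreaRect(np.float32(P[:,:2]*1000)); 
    return r,cv2.boxPoints(r).round(1).tolist(),len(P),P
E
python3 - <<'E'
from crate import *
import pickle
ims=pickle.load(open("ims.pkl","rb"))
for n,im in ims.items():
    r,b,k,P=crate(im); print(n,r,b,k)
    W=world(im); X,Y,Z=W[...,0],W[...,1],W[...,2]
    m=(im["pixels"].max(-1)<60)&(X>.38)&(X<.75)&(Y>-.46)&(Y<-.12)&(Z<.03)
    nn,l,s,_=cv2.connectedComponentsWithStats(m.astype(np.uint8)); kk=1+s[1:,4].argmax()
    P=W[l==kk]; print(" tray",cv2.minEnclosingCircle(np.float32(P[:,:2]*1000)),len(P),np.median(P[:,2]))
E
```

```text
top ((735.9596557617188, -16.574241638183594), (180.19956970214844, 252.17991638183594), 84.83184814453125) [[602.2999877929688, -94.9000015258789], [853.4000244140625, -117.69999694824219], [869.7000122070312, 61.79999923706055], [618.5, 84.5]] 1932
 tray ((543.0087890625, -314.1615295410156), 120.81685638427734) 5476 0.004019374341807103
scene ((736.289794921875, -19.78636932373047), (183.85169982910156, 252.11146545410156), 84.90216064453125) [[602.5999755859375, -100.0999984741211], [853.7000122070312, -122.5], [870.0, 60.599998474121094], [618.9000244140625, 83.0]] 1845
 tray ((541.0910034179688, -319.1459045410156), 119.0857162475586) 3851 0.006610833005990857
```

```bash
python3 -m pendant '[{"jaw":1,"tx":38,"ty":54.8,"tz":1,"az":65},{"jaw":1,"tx":38,"ty":54.8,"tz":1,"az":65},{"jaw":1,"tx":38,"ty":54.8,"tz":1,"az":65},{"jaw":1,"tx":38,"ty":54.8,"tz":1,"az":65},{"jaw":1,"tx":38,"ty":54.8,"tz":1,"az":65},{"jaw":1,"tx":38,"ty":54.8,"tz":1,"az":65},{"jaw":1,"tx":38,"ty":54.8,"tz":1,"az":65},{"jaw":1,"tx":38,"ty":54.8,"tz":1,"az":65},{"jaw":1,"tx":38,"ty":54.8,"tz":1,"az":65},{"jaw":1,"tx":38,"ty":54.8,"tz":1,"az":65}]' 50
python3 -m pendant '[{"jaw":1},{"jaw":1},{"jaw":1}]'
```

```text
invalid input at $[0]: expected keys jaw, tx, ty, tz, ax, ay, az
invalid input at $[0]: expected keys jaw, tx, ty, tz, ax, ay, az
```

```bash
python3 -m pendant '[{"jaw":1,"tx":38,"ty":54.8,"tz":1,"ax":0,"ay":0,"az":65},{"jaw":1,"tx":38,"ty":54.8,"tz":1,"ax":0,"ay":0,"az":65},{"jaw":1,"tx":38,"ty":54.8,"tz":1,"ax":0,"ay":0,"az":65},{"jaw":1,"tx":38,"ty":54.8,"tz":1,"ax":0,"ay":0,"az":65},{"jaw":1,"tx":38,"ty":54.8,"tz":1,"ax":0,"ay":0,"az":65},{"jaw":1,"tx":38,"ty":54.8,"tz":1,"ax":0,"ay":0,"az":65},{"jaw":1,"tx":38,"ty":54.8,"tz":1,"ax":0,"ay":0,"az":65},{"jaw":1,"tx":38,"ty":54.8,"tz":1,"ax":0,"ay":0,"az":65},{"jaw":1,"tx":38,"ty":54.8,"tz":1,"ax":0,"ay":0,"az":65},{"jaw":1,"tx":38,"ty":54.8,"tz":1,"ax":0,"ay":0,"az":65}]' 50
```

```text
clock: 1.35
position: [0.5506, -0.026, 0.2041]
ee_rot: [0.0, 0.739, 0.674, -0.0]
contact_force: [0.6, -1.5, -0.3]
width: 0.0855
gripper_force: 0.0
```

```bash
python3 -m pendant '[{"jaw":1,"tx":0,"ty":0,"tz":0,"ax":0,"ay":0,"az":0},{"jaw":1,"tx":0,"ty":0,"tz":0,"ax":0,"ay":0,"az":0}]'
python3 - <<'E'
from crate import *
im=manip.get_image("wrist"); cv2.imwrite("pics/w1.png",im["pixels"]); print(np.round(im["pose"],3).tolist())
W=world(im); X,Y,Z=W[...,0],W[...,1],W[...,2]
m=(X>.53)&(X<.62)&(Y>-.05)&(Y<.06)&(Z>.122)&(Z<.138)
P=W[m]; print(len(P)); 
if len(P): print(P.mean(0),cv2.minEnclosingCircle(np.float32(P[:,:2]*1000)))
r=crate(im); print(r[:3])
m=(Z>.08)&(Z<.1)&(X>.58); print(m.sum(), np.nanmin(X[m]))
E
```

```text
clock: 1.6
position: [0.5493, -0.0278, 0.2038]
ee_rot: [-0.0, 0.739, 0.674, -0.001]
contact_force: [0.6, -1.3, 0.1]
width: 0.0853
gripper_force: 0.0
[[0.996, -0.087, -0.032, 0.557], [-0.092, -0.942, -0.323, 0.055], [-0.002, 0.325, -0.946, 0.384], [0.0, 0.0, 0.0, 1.0]]
1301
[0.57379587 0.0083739  0.13060976] ((574.0420532226562, 7.677833080291748), 14.864330291748047)
(((718.2969970703125, 63.447906494140625), (17.87803840637207, 201.29603576660156), 84.69960021972656), [[617.2999877929688, 63.79999923706055], [817.7000122070312, 45.20000076293945], [819.2999877929688, 63.099998474121094], [618.9000244140625, 81.5999984741211]], 6421)
13029 0.5800040765880079
```

View pics/w1.png

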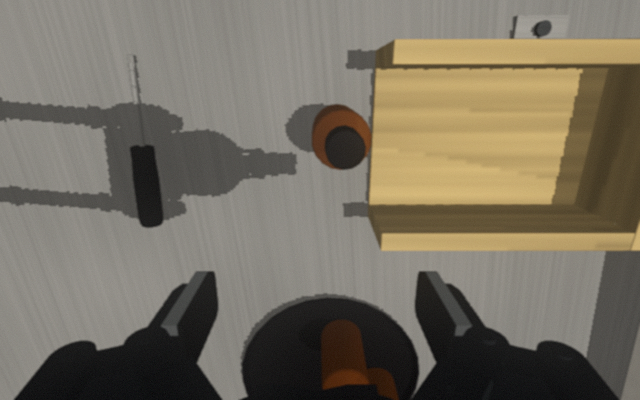

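```bash
python3 -m pendant '[{"jaw":1,"tx":2.5,"ty":3.6,"tz":0,"ax":0,"ay":0,"az":0},{"jaw":1,"tx":2.5,"ty":3.6,"tz":0,"ax":0,"ay":0,"az":0},{"jaw":1,"tx":2.5,"ty":3.6,"tz":-4,"ax":0,"ay":0,"az":0},{"jaw":1,"tx":2.5,"ty":3.6,"tz":-8,"ax":0,"ay":0,"az":0},{"jaw":1,"tx":2.5,"ty":3.6,"tz":-10.4,"ax":0,"ay":0,"az":0},{"jaw":1,"tx":2.5,"ty":3.6,"tz":-10.5,"ax":0,"ay":0,"az":0},{"jaw":1,"tx":2.5,"ty":3.6,"tz":-10.5,"ax":0,"ay":0,"az":0}]' 50
python3 -m pendant '[{"jaw":-1,"tx":0,"ty":0,"tz":0,"ax":0,"ay":0,"az":0},{"jaw":-1,"tx":0,"ty":0,"tz":0,"ax":0,"ay":0,"az":0},{"jaw":-1,"tx":0,"ty":0,"tz":0,"ax":0,"ay":0,"az":0},{"jaw":-1,"tx":0,"ty":0,"tz":0,"ax":0,"ay":0,"az":0},{"jaw":-1,"tx":0,"ty":0,"tz":0,"ax":0,"ay":0,"az":0},{"jaw":-1,"tx":0,"ty":0,"tz":0,"ax":0,"ay":0,"az":0}]' 50
```

```text
clock: 2.52
position: [0.5753, 0.007, 0.1005]
ee_rot: [0.001, 0.74, 0.673, 0.0]
contact_force: [-0.2, -0.4, -0.5]
width: 0.0857
gripper_force: 0.0
clock: 3.28
position: [0.5749, 0.0082, 0.0993]
ee_rot: [-0.0, 0.739, 0.674, -0.0]
contact_force: [0.4, 1.0, -0.1]
width: -0.0003
gripper_force: 0.0
```

Run:
```python
from crate import *
a=manip.get_image("scene")["pixels"]; b=manip.get_image("wrist")["pixels"]
cv2.imwrite("pics/s2.png",np.vstack([cv2.resize(a[130:330,200:460],(780,600))[:300*1],cv2.resize(b,(780,290))]) if 0 else np.hstack([cv2.resize(a[130:330,230:430],(400,400)),cv2.resize(b,(400,250),interpolation=3) if 0 else cv2.copyMakeBorder(cv2.resize(b,(400,250)),0,150,0,0,0)]))
```

```text
(no output)
```

View pics/s2.png

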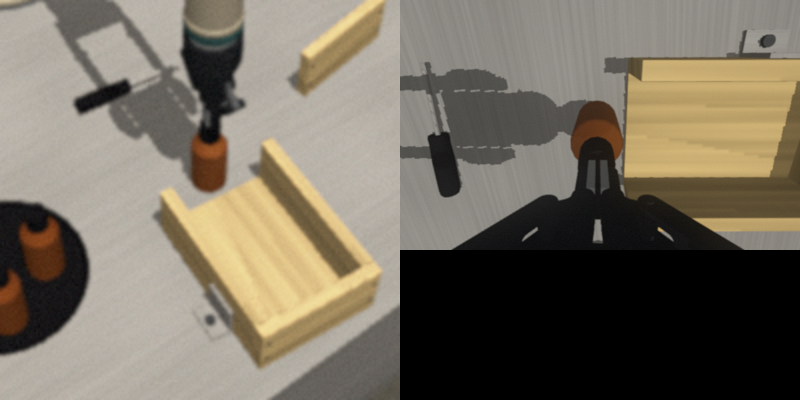

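Run:
```python
from crate import *
print(manip.get_state())
i=manip.get_image("wrist"); b=i["pixels"]
c=b[120:400,200:480].astype(float); c=np.clip(c*2.0,0,255).astype(np.uint8)
cv2.imwrite("pics/w3.png",cv2.resize(c,(600,600)))
W=world(i)
for v in range(180,330,15): print(v,[tuple((W[v,u]*1000).round().tolist()) if W[v,u,0]==W[v,u,0] else None for u in (290,318,345)])
```

```text
{'clock': 3.375, 'qpos': array([-1.06764032e-01,  3.44259511e-01,  1.65365849e+00, -2.81256431e-05,
        1.14371402e+00, -1.42696976e-02]), 'qd': array([-8.20519185e-06,  5.23612512e-04,  8.44124667e-04, -1.32629466e-03,
        8.30253631e-04, -1.43149583e-03]), 'effort': array([ 8.24009796e-03, -4.32229578e+01, -2.20829737e+01,  1.36232297e-04,
        1.27657815e-03,  1.28545089e-06]), 'position': array([0.57490055, 0.00817412, 0.09933712]), 'ee_rot': array([-6.24710258e-06,  7.39036841e-01,  6.73665011e-01, -2.26318109e-05]), 'contact_force': array([ 0.54376032, -0.24279308, -0.17146392]), 'moment': array([-0.01985925,  0.05175564, -0.00077292]), 'gripper_force': 0.0, 'width': -0.00016115481411704477}
180 [(558.0, 27.0, 36.0), (578.0, 32.0, 62.0), (599.0, 14.0, 2.0)]
195 [(561.0, 30.0, 81.0), (578.0, 30.0, 88.0), (595.0, 23.0, 68.0)]
210 [(561.0, 24.0, 92.0), (577.0, 24.0, 96.0), (593.0, 20.0, 88.0)]
225 [(561.0, 16.0, 95.0), (577.0, 22.0, 113.0), (592.0, 13.0, 93.0)]
240 [(562.0, 16.0, 114.0), (577.0, 22.0, 130.0), (591.0, 4.0, 95.0)]
255 [(563.0, 15.0, 130.0), (576.0, 14.0, 131.0), (591.0, -10.0, 86.0)]
270 [(564.0, 16.0, 146.0), (577.0, 19.0, 153.0), (588.0, 14.0, 145.0)]
285 [(565.0, 16.0, 158.0), (577.0, 19.0, 164.0), (587.0, 13.0, 157.0)]
300 [(566.0, 16.0, 168.0), (576.0, 19.0, 173.0), (586.0, 15.0, 169.0)]
315 [(567.0, 21.0, 184.0), (576.0, 12.0, 173.0), (585.0, 19.0, 184.0)]
```

View pics/w3.png

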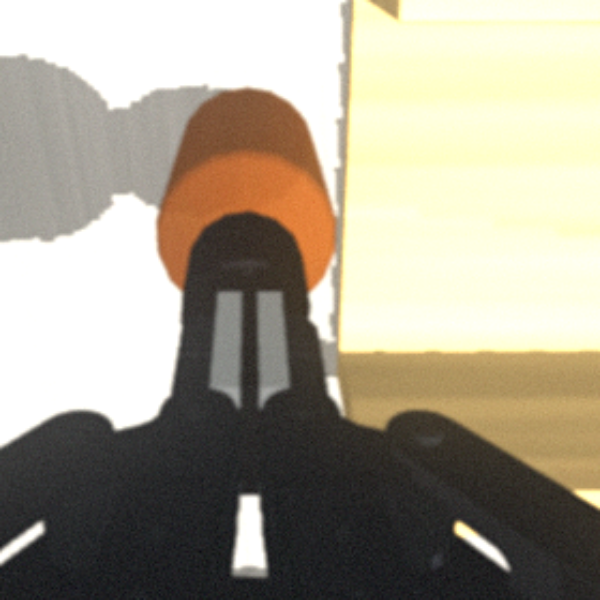

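The wrist view shows the shut fingers above the cap: the pads end near z≈0.135–0.14, and the cap's top at z 0.131 is free beneath them. The reported TCP z is 0.099, so the two disagree. I lift and measure the fingertip itself.

```bash
python3 -m pendant '[{"jaw":-1,"tx":0,"ty":0,"tz":5,"ax":0,"ay":0,"az":0},{"jaw":-1,"tx":0,"ty":0,"tz":5,"ax":0,"ay":0,"az":0},{"jaw":-1,"tx":0,"ty":0,"tz":5,"ax":0,"ay":0,"az":0}]'
python3 - <<'E'
from crate import *
print(manip.get_state()["position"])
for n in ("wrist","scene","top"):
    i=manip.get_image(n); W=world(i); X,Y,Z=W[...,0],W[...,1],W[...,2]
    m=(abs(X-.575)<.02)&(abs(Y-.008)<.018)&(Z>.09)&(Z<.25)
    h,e=np.histogram(Z[m],bins=np.arange(.09,.25,.01)); print(n,np.round(e[:-1],2).tolist(),h.tolist())
    m2=m&(Z>.134); print(np.nanmin(Z[m2]) , W[m2].mean(0))
    c=(abs(X-.575)<.02)&(abs(Y-.008)<.02)&(Z<.134)&(Z>.124); print(" cap",W[c].mean(0))
    if n!="top": cv2.imwrite(f"pics/{n}4.png",i["pixels"])
a=cv2.imread("pics/wrist4.png")[100:400,170:470]; b=cv2.imread("pics/scene4.png")[120:240,270:390]
cv2.imwrite("pics/c4.png",np.hstack([np.clip(cv2.resize(a,(400,400))*1.0*2,0,255),np.clip(cv2.resize(b,(400,400))*2.0,0,255)]).astype(np.uint8))
E
```

```text
clock: 3.8
position: [0.5747, 0.0082, 0.1494]
ee_rot: [0.0, 0.739, 0.674, 0.0]
contact_force: [0.1, 0.4, -0.1]
width: 0.0002
gripper_force: 0.0
[0.57470591 0.00815661 0.14937638]
wrist [0.09, 0.1, 0.11, 0.12, 0.13, 0.14, 0.15, 0.16, 0.17, 0.18, 0.19, 0.2, 0.21, 0.22, 0.23] [942, 124, 194, 397, 1441, 0, 0, 0, 0, 4, 568, 828, 968, 1232, 2768]
0.18979425523697438 [0.57515456 0.01663206 0.2265642 ]
 cap [0.5741544  0.00902764 0.13054689]
scene [0.09, 0.1, 0.11, 0.12, 0.13, 0.14, 0.15, 0.16, 0.17, 0.18, 0.19, 0.2, 0.21, 0.22, 0.23] [59, 21, 24, 46, 49, 0, 0, 0, 0, 2, 20, 17, 18, 11, 32]
0.1340741460755912 [0.58087819 0.00064477 0.21149095]
 cap [0.57586495 0.00547074 0.12964462]
top [0.09, 0.1, 0.11, 0.12, 0.13, 0.14, 0.15, 0.16, 0.17, 0.18, 0.19, 0.2, 0.21, 0.22, 0.23] [30, 2, 4, 14, 3, 0, 0, 0, 0, 0, 0, 0, 0, 0, 0]Traceback (most recent call last):
  File "<stdin>", line 7, in <module>
    res = np.fmin.reduce(a, axis=axis, out=out, **kwargs)
ValueError: zero-size array to reduction operation fmin which has no identity
```

Both cameras put the shut fingertips at z 0.190 when the TCP is reported at 0.149. The real tips therefore sit 40 mm above the reported TCP. I correct all heights by that amount.

```bash
python3 -m pendant '[{"jaw":1,"tx":0,"ty":0,"tz":0,"ax":0,"ay":0,"az":0},{"jaw":1,"tx":0,"ty":0,"tz":0,"ax":0,"ay":0,"az":0},{"jaw":1,"tx":0,"ty":0,"tz":0,"ax":0,"ay":0,"az":0},{"jaw":1,"tx":0,"ty":0,"tz":-3,"ax":0,"ay":0,"az":0},{"jaw":1,"tx":0,"ty":0,"tz":-6,"ax":0,"ay":0,"az":0},{"jaw":1,"tx":0,"ty":0,"tz":-8,"ax":0,"ay":0,"az":0},{"jaw":1,"tx":0,"ty":0,"tz":-8.9,"ax":0,"ay":0,"az":0},{"jaw":1,"tx":0,"ty":0,"tz":-8.9,"ax":0,"ay":0,"az":0}]'
python3 -m pendant '[{"jaw":-1,"tx":0,"ty":0,"tz":0,"ax":0,"ay":0,"az":0},{"jaw":-1,"tx":0,"ty":0,"tz":0,"ax":0,"ay":0,"az":0},{"jaw":-1,"tx":0,"ty":0,"tz":0,"ax":0,"ay":0,"az":0},{"jaw":-1,"tx":0,"ty":0,"tz":0,"ax":0,"ay":0,"az":0},{"jaw":-1,"tx":0,"ty":0,"tz":0,"ax":0,"ay":0,"az":0}]' 50
python3 - <<'E'
from crate import *
i=manip.get_image("wrist"); W=world(i)
for v in range(180,330,15): print(v,[tuple((W[v,u]*1000).round().tolist()) if W[v,u,0]==W[v,u,0] else None for u in (290,318,345)])
E
```

```text
clock: 4.95
position: [0.5748, 0.0082, 0.0601]
ee_rot: [-0.0, 0.739, 0.674, -0.0]
contact_force: [-0.3, -0.1, 0.2]
width: 0.0858
gripper_force: 0.0
clock: 5.58
position: [0.575, 0.0082, 0.0611]
ee_rot: [0.0, 0.739, 0.674, 0.0]
contact_force: [-1.2, -0.2, 6.5]
width: 0.0285
gripper_force: 49.1
180 [(558.0, 28.0, 1.0), (578.0, 33.0, 26.0), (597.0, 24.0, 0.0)]
195 [(561.0, 29.0, 41.0), (578.0, 33.0, 58.0), (595.0, 23.0, 32.0)]
210 [(563.0, 30.0, 71.0), (578.0, 33.0, 81.0), (592.0, 27.0, 68.0)]
225 [(565.0, 29.0, 89.0), (578.0, 29.0, 90.0), (591.0, 26.0, 86.0)]
240 [(564.0, 23.0, 93.0), (577.0, 23.0, 95.0), (590.0, 21.0, 92.0)]
255 [(564.0, 18.0, 97.0), (577.0, 22.0, 107.0), (589.0, 15.0, 96.0)]
270 [(565.0, 18.0, 112.0), (577.0, 22.0, 120.0), (588.0, 14.0, 109.0)]
285 [(566.0, 19.0, 125.0), (577.0, 22.0, 130.0), (587.0, 16.0, 122.0)]
300 [(566.0, 16.0, 131.0), (576.0, 16.0, 131.0), (586.0, 15.0, 131.0)]
315 [(565.0, 10.0, 131.0), (576.0, 9.0, 131.0), (586.0, 9.0, 132.0)]
```

```bash
python3 -m pendant '[{"jaw":-1,"tx":0,"ty":0,"tz":4,"ax":0,"ay":0,"az":0},{"jaw":-1,"tx":0,"ty":0,"tz":9,"ax":0,"ay":0,"az":0},{"jaw":-1,"tx":0,"ty":0,"tz":14,"ax":0,"ay":0,"az":0},{"jaw":-1,"tx":0,"ty":0,"tz":16,"ax":0,"ay":0,"az":0},{"jaw":-1,"tx":-1,"ty":-4,"tz":16,"ax":0,"ay":0,"az":0},{"jaw":-1,"tx":-2,"ty":-9,"tz":16,"ax":0,"ay":0,"az":0},{"jaw":-1,"tx":-4,"ty":-14,"tz":16,"ax":0,"ay":0,"az":0},{"jaw":-1,"tx":-5,"ty":-19,"tz":16,"ax":0,"ay":0,"az":0},{"jaw":-1,"tx":-6,"ty":-24,"tz":16,"ax":0,"ay":0,"az":0},{"jaw":-1,"tx":-7,"ty":-29,"tz":16,"ax":0,"ay":0,"az":0}]'
python3 -m pendant '[{"jaw":-1,"tx":-1,"ty":-4,"tz":0,"ax":0,"ay":0,"az":0},{"jaw":-1,"tx":-1.3,"ty":-6,"tz":0,"ax":0,"ay":0,"az":0},{"jaw":-1,"tx":-1.3,"ty":-6,"tz":0,"ax":0,"ay":0,"az":0}]'
```

```text
clock: 6.88
position: [0.5041, -0.2832, 0.2194]
ee_rot: [-0.001, 0.739, 0.674, 0.0]
contact_force: [-0.1, -1.3, -2.8]
width: 0.0289
gripper_force: 50.3
clock: 7.25
position: [0.4917, -0.3424, 0.2194]
ee_rot: [-0.001, 0.74, 0.673, 0.0]
contact_force: [-0.8, 0.6, -1.9]
width: 0.0286
gripper_force: 50.3
```

```bash
python3 -m pendant '[{"jaw":-1,"tx":0,"ty":0,"tz":-4,"ax":0,"ay":0,"az":0},{"jaw":-1,"tx":0,"ty":0,"tz":-9,"ax":0,"ay":0,"az":0},{"jaw":-1,"tx":0,"ty":0,"tz":-13,"ax":0,"ay":0,"az":0},{"jaw":-1,"tx":0,"ty":0,"tz":-14.4,"ax":0,"ay":0,"az":0},{"jaw":-1,"tx":0,"ty":0,"tz":-14.7,"ax":0,"ay":0,"az":0},{"jaw":-1,"tx":0,"ty":0,"tz":-14.8,"ax":0,"ay":0,"az":0}]'
python3 - <<'E'
from crate import *
for n in ("wrist","scene"):
    i=manip.get_image(n); W=world(i); X,Y,Z=W[...,0],W[...,1],W[...,2]
    if n=="wrist": cv2.imwrite("pics/w5.png",i["pixels"])
    m=(abs(X-.49)<.03)&(abs(Y+.342)<.04)&(Z>.02)&(i["pixels"][...,2]>i["pixels"][...,0]*1.8+20)
    P=W[m]; print(n,len(P),P.min(0),P.max(0))
E
```

```text
clock: 8.0
position: [0.4932, -0.3423, 0.074]
ee_rot: [0.002, 0.739, 0.674, 0.0]
contact_force: [0.2, -0.2, -2.0]
width: 0.0291
gripper_force: 50.2
wrist 6375 [ 0.46774542 -0.34489375  0.02003383] [ 0.5184945  -0.31677682  0.12082663]
scene 418 [ 0.47711767 -0.36992996  0.02010927] [ 0.5199406  -0.31916298  0.12419142]
```

View pics/w5.png

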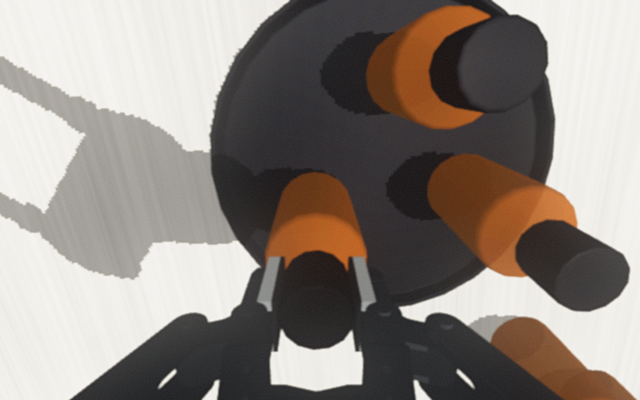

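The bottle hangs upright at about (315,240), inside the tray and clear of the other two. I lower it gently to contact.

```bash
python3 -m pendant '[{"jaw":-1,"tx":0,"ty":0,"tz":-0.4,"ax":0,"ay":0,"az":0},{"jaw":-1,"tx":0,"ty":0,"tz":-0.6,"ax":0,"ay":0,"az":0},{"jaw":-1,"tx":0,"ty":0,"tz":-0.6,"ax":0,"ay":0,"az":0}]'
```

```text
clock: 8.48
position: [0.4917, -0.3418, 0.0663]
ee_rot: [-0.0, 0.739, 0.674, 0.0]
contact_force: [0.1, 0.0, -1.7]
width: 0.0289
gripper_force: 50.2
```

```bash
python3 -m pendant '[{"jaw":-1,"tx":0,"ty":0,"tz":-0.1,"ax":0,"ay":0,"az":0},{"jaw":-1,"tx":0,"ty":0,"tz":-0.2,"ax":0,"ay":0,"az":0},{"jaw":-1,"tx":0,"ty":0,"tz":-0.2,"ax":0,"ay":0,"az":0}]'
```

```text
clock: 8.85
position: [0.4919, -0.3422, 0.0661]
ee_rot: [0.001, 0.739, 0.674, -0.0]
contact_force: [-2.2, 0.9, 7.7]
width: 0.0286
gripper_force: 51.4
```

```bash
python3 -m pendant '[{"jaw":1,"tx":0,"ty":0,"tz":0.1,"ax":0,"ay":0,"az":0},{"jaw":1,"tx":0,"ty":0,"tz":0.1,"ax":0,"ay":0,"az":0},{"jaw":1,"tx":0,"ty":0,"tz":0.1,"ax":0,"ay":0,"az":0},{"jaw":1,"tx":0,"ty":0,"tz":0.1,"ax":0,"ay":0,"az":0},{"jaw":1,"tx":0,"ty":0,"tz":0.1,"ax":0,"ay":0,"az":0},{"jaw":1,"tx":0,"ty":0,"tz":3,"ax":0,"ay":0,"az":0},{"jaw":1,"tx":0,"ty":0,"tz":8,"ax":0,"ay":0,"az":0},{"jaw":1,"tx":0,"ty":0,"tz":14,"ax":0,"ay":0,"az":0},{"jaw":1,"tx":0,"ty":0,"tz":16,"ax":0,"ay":0,"az":0},{"jaw":1,"tx":0,"ty":0,"tz":16,"ax":0,"ay":0,"az":0}]'
python3 - <<'E'
from crate import *
for n in ("wrist","scene"):
    i=manip.get_image(n); W=world(i); X,Y,Z=W[...,0],W[...,1],W[...,2]
    for c in((.492,-.342),(.56,-.257),(.601,-.34)):
        m=(np.hypot(X-c[0],Y-c[1])<.025)&(Z>.12)&(Z<.145); print(n,m.sum(),W[m].mean(0) if m.any() else 0)
E
```

```text
clock: 10.1
position: [0.4928, -0.3426, 0.2264]
ee_rot: [0.002, 0.739, 0.674, 0.0]
contact_force: [0.3, -0.5, 0.4]
width: 0.0855
gripper_force: 0.0
wrist 1107 [ 0.49139545 -0.3408874   0.13478889]
wrist 1453 [ 0.55891419 -0.25920501  0.13510918]
wrist 1241 [ 0.59914032 -0.33981752  0.13427936]
scene 128 [ 0.49481058 -0.34450577  0.13318499]
scene 127 [ 0.56350035 -0.26101513  0.13336804]
scene 138 [ 0.60446578 -0.34327344  0.13383768]
```

```bash
python3 -m pendant '[{"jaw":1,"tx":2.4,"ty":60,"tz":0,"ax":0,"ay":0,"az":14},{"jaw":1,"tx":2.4,"ty":60,"tz":0,"ax":0,"ay":0,"az":14},{"jaw":1,"tx":2.4,"ty":60,"tz":0,"ax":0,"ay":0,"az":14},{"jaw":1,"tx":2.4,"ty":60,"tz":0,"ax":0,"ay":0,"az":14},{"jaw":1,"tx":2.4,"ty":60,"tz":0,"ax":0,"ay":0,"az":14},{"jaw":1,"tx":2.4,"ty":60,"tz":0,"ax":0,"ay":0,"az":14},{"jaw":1,"tx":2.4,"ty":60,"tz":0,"ax":0,"ay":0,"az":14},{"jaw":1,"tx":2.4,"ty":60,"tz":0,"ax":0,"ay":0,"az":14},{"jaw":1,"tx":2.4,"ty":60,"tz":0,"ax":0,"ay":0,"az":14},{"jaw":1,"tx":2.4,"ty":60,"tz":0,"ax":0,"ay":0,"az":14}]'
python3 -m pendant '[{"jaw":1,"tx":0,"ty":0,"tz":0,"ax":0,"ay":0,"az":0},{"jaw":1,"tx":0,"ty":0,"tz":0,"ax":0,"ay":0,"az":0}]'
python3 - <<'E'
from crate import *
def comp(i,y0):
    W=world(i); X,Y,Z=W[...,0],W[...,1],W[...,2]
    m=(X>.42)&(X<.62)&(Y>y0)&(Y<.45)&(Z>.08)&(Z<.1)
    n,l,s,_=cv2.connectedComponentsWithStats(m.astype(np.uint8)); k=1+s[1:,4].argmax(); return W[l==k]
i=manip.get_image("wrist"); P=comp(i,.15); print(cv2.minAreaRect(np.float32(P[:,:2]*1000)),len(P),np.median(P[:,2]),manip.get_state()["position"])
E
```

```text
clock: 11.45
position: [0.5144, 0.2607, 0.2218]
ee_rot: [-0.001, 0.651, 0.759, -0.002]
contact_force: [1.1, -1.0, -0.4]
width: 0.0855
gripper_force: 0.0
clock: 11.7
position: [0.515, 0.2573, 0.2227]
ee_rot: [-0.001, 0.651, 0.759, -0.002]
contact_force: [-0.6, -0.4, 0.5]
width: 0.085
gripper_force: 0.0
((515.8561401367188, 306.9063720703125), (17.98118782043457, 179.05154418945312), 8.650311470031738) 4404 0.09081649483300663 [0.51533914 0.2568958  0.22319401]
```

```bash
python3 -m pendant '[{"jaw":1,"tx":0.1,"ty":5,"tz":0,"ax":0,"ay":0,"az":0},{"jaw":1,"tx":0.1,"ty":5,"tz":-5,"ax":0,"ay":0,"az":0},{"jaw":1,"tx":0.1,"ty":5,"tz":-10,"ax":0,"ay":0,"az":0},{"jaw":1,"tx":0.1,"ty":5,"tz":-15,"ax":0,"ay":0,"az":0},{"jaw":1,"tx":0.1,"ty":5,"tz":-19,"ax":0,"ay":0,"az":0},{"jaw":1,"tx":0.1,"ty":5,"tz":-21,"ax":0,"ay":0,"az":0},{"jaw":1,"tx":0.1,"ty":5,"tz":-21.8,"ax":0,"ay":0,"az":0},{"jaw":1,"tx":0.1,"ty":5,"tz":-21.8,"ax":0,"ay":0,"az":0}]'
python3 -m pendant '[{"jaw":-1,"tx":0,"ty":0,"tz":0,"ax":0,"ay":0,"az":0},{"jaw":-1,"tx":0,"ty":0,"tz":0,"ax":0,"ay":0,"az":0},{"jaw":-1,"tx":0,"ty":0,"tz":0,"ax":0,"ay":0,"az":0},{"jaw":-1,"tx":0,"ty":0,"tz":0,"ax":0,"ay":0,"az":0},{"jaw":-1,"tx":0,"ty":0,"tz":0,"ax":0,"ay":0,"az":0},{"jaw":-1,"tx":0,"ty":0,"tz":0,"ax":0,"ay":0,"az":0}]' 70
```

```text
clock: 12.75
position: [0.5172, 0.3072, 0.0064]
ee_rot: [0.0, 0.652, 0.758, -0.0]
contact_force: [1.2, 0.3, 0.7]
width: 0.0851
gripper_force: 0.0
clock: 13.5
position: [0.517, 0.3083, 0.0068]
ee_rot: [0.0, 0.651, 0.759, 0.0]
contact_force: [-1.0, -0.8, 3.1]
width: 0.0172
gripper_force: 70.2
```

```bash
python3 -m pendant '[{"jaw":-1,"tx":0,"ty":0,"tz":3,"ax":0,"ay":0,"az":0},{"jaw":-1,"tx":0,"ty":-4,"tz":3,"ax":0,"ay":0,"az":-7},{"jaw":-1,"tx":0,"ty":-9,"tz":3,"ax":0,"ay":0,"az":-13.8},{"jaw":-1,"tx":1,"ty":-14,"tz":3,"ax":0,"ay":0,"az":-13.8},{"jaw":-1,"tx":2,"ty":-19,"tz":3,"ax":0,"ay":0,"az":-13.8},{"jaw":-1,"tx":3,"ty":-24,"tz":3,"ax":0,"ay":0,"az":-13.8},{"jaw":-1,"tx":4,"ty":-28,"tz":3,"ax":0,"ay":0,"az":-13.8},{"jaw":-1,"tx":5.1,"ty":-31.1,"tz":3,"ax":0,"ay":0,"az":-13.8},{"jaw":-1,"tx":5.1,"ty":-31.1,"tz":3,"ax":0,"ay":0,"az":-13.8},{"jaw":-1,"tx":5.1,"ty":-31.1,"tz":3,"ax":0,"ay":0,"az":-13.8}]'
cat > fit.py <<'E'
from h import *
import sys
from scipy.spatial import ConvexHull
st=manip.get_state(); print(st["position"],st["contact_force"],st["ee_rot"].round(4))
t=np.deg2rad(-5.15); ex=np.array([np.cos(t),np.sin(t)]); ey=np.array([-np.sin(t),np.cos(t)])
for n in ("wrist","top","scene"):
    i=manip.get_image(n); W=world(i); X,Y,Z=W[...,0],W[...,1],W[...,2]
    cx=(X-.6107)*ex[0]+(Y+.0075)*ex[1]; cy=(X-.6107)*ey[0]+(Y+.0075)*ey[1]
    if n=="wrist": cv2.imwrite("pics/w%d.png"%(int(st["clock"]*100)),i["pixels"])
    b=i["pixels"].astype(int); wood=(b[...,2]>b[...,0]+35)
    for name,m in (("board",(cx<float(sys.argv[1]))&(cx>-.1)),("L",(cx>.02)&(cx<.2)&(cy>.05)),("R",(cx>.02)&(cx<.2)&(cy<-.05)),("Lend",(cx>float(sys.argv[1]))&(cx<.2)&(cy>.05)),("Rend",(cx>float(sys.argv[1]))&(cx<.2)&(cy<-.05))):
        m=m&wood&(abs(cy)<.13)&(Z>.078)&(Z<.145)
        if m.sum()<20: print(n,name,"none"); continue
        x,y,z=cx[m]*1000,cy[m]*1000,Z[m]*1000
        top=z>np.percentile(z,90)-5; x,y,z=x[top],y[top],z[top]
        # slope of mid line x(y)
        s=np.polyfit(y,x,1)[0] if name=="board" else np.polyfit(x,y,1)[0]
        print(n,name,len(x),"x",np.percentile(x,[1,99]).round(1),"y",np.percentile(y,[.5,99.5]).round(1),"z",np.median(z).round(1),"slope",round(s,4))
E
python3 fit.py -0.012
```

```text
clock: 14.75
position: [0.567, -0.0025, 0.0357]
ee_rot: [-0.001, 0.738, 0.675, -0.0]
contact_force: [-0.3, 0.7, -1.1]
width: 0.0173
gripper_force: 69.6
[ 0.56704513 -0.0025059   0.03570108] [-0.31897001  0.70098928 -1.10780832] [-9.000e-04  7.381e-01  6.747e-01 -4.000e-04]
wrist board 19327 x [-52.4 -35. ] y [-16.8  89.3] z 119.9 slope 0.0009
wrist L 7331 x [20.5 66.9] y [72.1 89.5] z 90.9 slope -0.0208
wrist R none
wrist Lend 10619 x [ 0.2 66.4] y [72.1 89.5] z 90.8 slope -0.0089
wrist Rend none
top board 227 x [-52.7 -35.3] y [-86.3  85.8] z 118.2 slope -0.0003
top L 143 x [141.  199.6] y [74.1 92. ] z 89.0 slope 0.0277
top R 205 x [ 21.4 199.5] y [-87.3 -69.6] z 89.0 slope 0.0447
top Lend 152 x [  1.8 199.6] y [74.1 92. ] z 89.0 slope 0.0278
top Rend 226 x [  0.7 199.5] y [-87.4 -69.7] z 89.0 slope 0.0349
scene board 267 x [-53.2 -31.8] y [-89.8  87.7] z 120.5 slope -0.0039
scene L 354 x [ 21.4 199.4] y [68.4 89. ] z 91.4 slope -0.0009
scene R 341 x [ 22.9 197.4] y [-91.8 -72.9] z 91.4 slope 0.0009
scene Lend 387 x [  3.  199.3] y [68.4 88.9] z 91.4 slope -0.0027
scene Rend 383 x [  2.6 197.4] y [-91.8 -72.9] z 91.4 slope 0.0005
```

The board measures parallel, and flush to about 0.3 mm, 35 mm before the crate. I lower it and advance in steps.

```bash
python3 -m pendant '[{"jaw":-1,"tx":0,"ty":0,"tz":-1.5,"ax":0,"ay":0,"az":0},{"jaw":-1,"tx":0,"ty":0,"tz":-2.6,"ax":0,"ay":0,"az":0},{"jaw":-1,"tx":0,"ty":0,"tz":-2.8,"ax":0,"ay":0,"az":0},{"jaw":-1,"tx":1,"ty":-0.1,"tz":-2.8,"ax":0,"ay":0,"az":0},{"jaw":-1,"tx":2,"ty":-0.2,"tz":-2.8,"ax":0,"ay":0,"az":0},{"jaw":-1,"tx":2.6,"ty":-0.2,"tz":-2.8,"ax":0,"ay":0,"az":0},{"jaw":-1,"tx":2.8,"ty":-0.2,"tz":-2.8,"ax":0,"ay":0,"az":0},{"jaw":-1,"tx":2.8,"ty":-0.2,"tz":-2.8,"ax":0,"ay":0,"az":0}]'
python3 fit.py -0.003
```

```text
clock: 15.9
position: [0.5959, -0.0048, 0.0084]
ee_rot: [-0.0, 0.738, 0.675, -0.0]
contact_force: [0.9, -0.3, -3.5]
width: 0.0171
gripper_force: 69.7
[ 0.59588692 -0.0048355   0.00837922] [ 0.87237538 -0.2826082  -3.45290691] [-1.000e-04  7.379e-01  6.749e-01 -1.000e-04]
wrist board 19377 x [-23.6  -6.2] y [-16.6  89.6] z 92.5 slope 0.0001
wrist L 13391 x [20.5 71.9] y [71.8 89.7] z 90.8 slope -0.0202
wrist R none
wrist Lend 18615 x [ 0.5 71.5] y [71.8 89.7] z 90.8 slope -0.0116
wrist Rend none
top board 218 x [-24.3  -6.8] y [-87.1  86. ] z 90.4 slope -0.006
top L 91 x [ 21.9 199.6] y [74.1 92. ] z 89.4 slope 0.0357
top R 195 x [ 21.2 198.3] y [-87.5 -69.9] z 89.3 slope 0.0225
top Lend 120 x [  1.6 199.4] y [74.1 91.9] z 89.3 slope 0.026
top Rend 231 x [  1.6 198.3] y [-87.6 -69.9] z 89.1 slope 0.0158
scene board 241 x [-24.   -3.9] y [-91.2  88. ] z 93.1 slope 0.002
scene L 340 x [ 21.5 198.1] y [69.6 89.1] z 91.3 slope -0.0025
scene R 332 x [ 22.9 199.1] y [-91.9 -73.1] z 92.0 slope -0.0015
scene Lend 375 x [  4.4 197.5] y [69.6 89.1] z 91.3 slope -0.003
scene Rend 370 x [  3.1 199. ] y [-91.9 -73.2] z 91.9 slope -0.0032
```

```bash
python3 -m pendant '[{"jaw":-1,"tx":0.2,"ty":0,"tz":-0.1,"ax":0,"ay":0,"az":0},{"jaw":-1,"tx":0.4,"ty":0,"tz":-0.1,"ax":0,"ay":0,"az":0},{"jaw":-1,"tx":0.5,"ty":0,"tz":-0.1,"ax":0,"ay":0,"az":0},{"jaw":-1,"tx":0.5,"ty":0,"tz":-0.1,"ax":0,"ay":0,"az":0}]'
python3 -m pendant '[{"jaw":-1,"tx":0.05,"ty":0,"tz":0,"ax":0,"ay":0,"az":0},{"jaw":-1,"tx":0.1,"ty":0,"tz":0,"ax":0,"ay":0,"az":0},{"jaw":-1,"tx":0.1,"ty":0,"tz":0,"ax":0,"ay":0,"az":0}]'
```

```text
clock: 16.55
position: [0.6011, -0.0049, 0.0074]
ee_rot: [0.0, 0.738, 0.675, 0.0]
contact_force: [0.2, 0.4, -1.7]
width: 0.0174
gripper_force: 69.7
clock: 16.92
position: [0.6019, -0.0049, 0.0074]
ee_rot: [0.0, 0.738, 0.675, 0.0]
contact_force: [0.1, -0.2, -2.2]
width: 0.017
gripper_force: 69.7
```

```bash
python3 -m pendant '[{"jaw":-1,"tx":0.05,"ty":0,"tz":0,"ax":0,"ay":0,"az":0},{"jaw":-1,"tx":0.05,"ty":0,"tz":0,"ax":0,"ay":0,"az":0}]'
python3 -m pendant '[{"jaw":-1,"tx":0.05,"ty":0,"tz":0,"ax":0,"ay":0,"az":0},{"jaw":-1,"tx":0.05,"ty":0,"tz":0,"ax":0,"ay":0,"az":0}]'
```

```text
clock: 17.18
position: [0.6019, -0.0048, 0.0073]
ee_rot: [-0.0, 0.738, 0.675, -0.0]
contact_force: [-1.6, 0.1, -1.4]
width: 0.0171
gripper_force: 69.7
clock: 17.42
position: [0.6019, -0.0048, 0.0073]
ee_rot: [-0.001, 0.738, 0.675, -0.001]
contact_force: [-3.7, -0.4, -1.2]
width: 0.0173
gripper_force: 69.9
```

```bash
python3 -m pendant '[{"jaw":-1,"tx":0.05,"ty":0,"tz":0,"ax":0,"ay":0,"az":0},{"jaw":-1,"tx":0.1,"ty":0,"tz":0,"ax":0,"ay":0,"az":0},{"jaw":-1,"tx":0.1,"ty":0,"tz":0,"ax":0,"ay":0,"az":0}]'
```

```text
clock: 17.8
position: [0.6017, -0.0047, 0.0071]
ee_rot: [-0.001, 0.738, 0.675, -0.001]
contact_force: [-7.2, -0.1, 0.9]
width: 0.0172
gripper_force: 70.1
```

```bash
python3 fit.py 0.0005
```

```text
[ 0.60174276 -0.0047364   0.00709211] [-7.16396121 -0.08589104  0.89473759] [-0.0014  0.7378  0.675  -0.0014]
wrist board 19439 x [-17.5   0.1] y [-15.8  90.2] z 91.2 slope 0.0021
wrist L 14942 x [20.6 76.6] y [71.8 89.5] z 90.8 slope -0.0158
wrist R none
wrist Lend 20077 x [ 1.2 76.2] y [71.8 89.5] z 90.9 slope -0.0111
wrist Rend none
top board 214 x [-17.9  -0.5] y [-86.4  86.8] z 89.7 slope 0.0022
top L 81 x [ 21.9 199. ] y [73.9 92. ] z 89.2 slope 0.0326
top R 218 x [ 21.2 198.9] y [-87.3 -71.1] z 88.7 slope 0.0123
top Lend 118 x [  1.1 198.8] y [73.9 91.9] z 89.1 slope 0.0237
top Rend 259 x [  0.9 198.9] y [-87.4 -71.2] z 88.7 slope 0.008
scene board 216 x [-17.9   0.3] y [-90.3  88.9] z 91.9 slope 0.0014
scene L 315 x [ 23.5 198.3] y [69.4 88.7] z 91.6 slope 0.0013
scene R 374 x [ 22.  197.2] y [-91.7 -73.1] z 91.6 slope -0.0018
scene Lend 357 x [  1.5 198.3] y [63.4 88.7] z 91.6 slope 0.0052
scene Rend 412 x [  3.3 197. ] y [-91.9 -72.7] z 91.6 slope -0.0033
```

Contact is at 7 N, flush within about 1 mm and square. I add a little more to reach 10 N and hold for the dwell.

```bash
python3 -m pendant '[{"jaw":-1,"tx":0.05,"ty":0,"tz":0,"ax":0,"ay":0,"az":0},{"jaw":-1,"tx":0.08,"ty":0,"tz":0,"ax":0,"ay":0,"az":0},{"jaw":-1,"tx":0.08,"ty":0,"tz":0,"ax":0,"ay":0,"az":0},{"jaw":-1,"tx":0.08,"ty":0,"tz":0,"ax":0,"ay":0,"az":0}]'
python3 -m pendant '[{"jaw":-1,"tx":0,"ty":0,"tz":0,"ax":0,"ay":0,"az":0},{"jaw":-1,"tx":0,"ty":0,"tz":0,"ax":0,"ay":0,"az":0},{"jaw":-1,"tx":0,"ty":0,"tz":0,"ax":0,"ay":0,"az":0},{"jaw":-1,"tx":0,"ty":0,"tz":0,"ax":0,"ay":0,"az":0},{"jaw":-1,"tx":0,"ty":0,"tz":0,"ax":0,"ay":0,"az":0},{"jaw":-1,"tx":0,"ty":0,"tz":0,"ax":0,"ay":0,"az":0},{"jaw":-1,"tx":0,"ty":0,"tz":0,"ax":0,"ay":0,"az":0}]'
```

```text
clock: 18.45
position: [0.6016, -0.0047, 0.007]
ee_rot: [-0.002, 0.738, 0.675, -0.002]
contact_force: [-7.3, 0.6, 2.1]
width: 0.0173
gripper_force: 70.2
clock: 19.32
position: [0.6016, -0.0047, 0.007]
ee_rot: [-0.002, 0.738, 0.675, -0.002]
contact_force: [-7.2, -0.3, 1.3]
width: 0.0168
gripper_force: 70.2
```

```bash
python3 -m pendant '[{"jaw":-1,"tx":0.05,"ty":0,"tz":0,"ax":0,"ay":0,"az":0},{"jaw":-1,"tx":0.1,"ty":0,"tz":0,"ax":0,"ay":0,"az":0},{"jaw":-1,"tx":0.1,"ty":0,"tz":0,"ax":0,"ay":0,"az":0},{"jaw":-1,"tx":0.1,"ty":0,"tz":0,"ax":0,"ay":0,"az":0},{"jaw":-1,"tx":0.1,"ty":0,"tz":0,"ax":0,"ay":0,"az":0},{"jaw":-1,"tx":0.1,"ty":0,"tz":0,"ax":0,"ay":0,"az":0}]'
python3 - <<'E'
from h import *
for _ in range(5):
    manip.get_image("top"); s=manip.get_state(); print(s["contact_force"].round(1),s["moment"].round(2))
E
```

```text
clock: 20.08
position: [0.6015, -0.0046, 0.0069]
ee_rot: [-0.003, 0.738, 0.675, -0.003]
contact_force: [-9.1, 0.4, 2.7]
width: 0.017
gripper_force: 70.3
[-9.1 -0.6  2.3] [-0.12  1.24 -0.08]
[-10.3  -1.1   2.8] [-0.08  1.17 -0.07]
[-9.9  0.2  3.3] [-0.15  1.18 -0.04]
[-9.9  0.5  2.3] [-0.02  1.15 -0.11]
[-9.7 -0.9  2.1] [-0.09  1.13 -0.02]
```

```bash
python3 -m pendant '[{"jaw":-1,"tx":0,"ty":0,"tz":0,"ax":0,"ay":0,"az":0},{"jaw":-1,"tx":0,"ty":0,"tz":0,"ax":0,"ay":0,"az":0},{"jaw":-1,"tx":0,"ty":0,"tz":0,"ax":0,"ay":0,"az":0},{"jaw":-1,"tx":0,"ty":0,"tz":0,"ax":0,"ay":0,"az":0},{"jaw":-1,"tx":0,"ty":0,"tz":0,"ax":0,"ay":0,"az":0}]'
python3 fit.py 0.0005 | grep -E "board|wrist L"; python3 -c "
from rig import manip
print(manip.sign_off())"
```

```text
clock: 20.95
position: [0.6015, -0.0047, 0.0068]
ee_rot: [-0.003, 0.738, 0.675, -0.003]
contact_force: [-10.2, -0.2, 3.4]
width: 0.0173
gripper_force: 70.3
wrist board 19467 x [-17.5   0.1] y [-15.8  90.3] z 91.0 slope 0.002
wrist L 14893 x [20.6 76.2] y [72.1 89.6] z 90.9 slope -0.0138
wrist Lend 20078 x [ 1.2 75.9] y [72.  89.6] z 90.9 slope -0.0075
top board 231 x [-18.2   0.2] y [-86.4  87.4] z 89.1 slope -0.001
scene board 218 x [-16.9   0.2] y [-89.2  87.2] z 91.5 slope 0.0036
the job is handed in; nothing more can be done
None
```

The stray bottle stands upright and released on the tray, the end board is held square and flush against the crate at about 10 N, and the job is handed in at about 21 s; no verdict came back.

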